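# Weigh out brass ballast on the spring scale

### The job

Weigh out the brass ballast for a carved figure: lay brass blocks from the wooden tray flat in the bays of the spring scale's pan, without dropping them in, until the red pointer comes to rest inside the green band. Leave the blocks that are not needed in the tray, and disturb neither the green band nor the tools and jars lying about.

Things in the scene. Friction and masses are not known exactly. Their poses are not given: they have to be found in the camera images.
- scale: the spring scale: blue base 150 (x) x 130 (y) x 36 mm high, origin under the centre of the base on the bench, z up. The pan stands above its centre; a white upright plate 64 mm wide and 136 mm high with black marks stands beside the pan, centred 94 mm to the +y side of the origin, and carries the green band on its +x face
- pan (a joint): how far the sprung pan has sunk, m: 0 when empty (pan floor 100 mm above the bench), grows downwards, stop at 0.052; one block sinks it by about 0.014
- bay_a (a point): floor centre of the bay on the scale's +y side, moving with the pan; axes as the scale's. A bay is a trough along x, 70 mm long, open at both ends, 38 mm wide in y between 3 mm cheeks that rise 45 mm above the floor; a block fits lengthwise (its x along the trough). Fingers astride a block's 28 mm width do not fit between the cheeks; fingers at its two ends do
- bay_b (a point): floor centre of the like bay on the scale's -y side, 41.5 mm from bay_a, moving with the pan
- pointer (a point): tip of the red pointer, a level red bar 3 mm thick fixed to the pan, which moves up and down in front of the white plate
- band_mid (a point): middle of the green band, a small green slider 18 mm high and 26 mm wide on the white plate, which marks the wanted weight; the pointer's tip is inside the band when it is within 9 mm of this height. It is set differently each time, 12 to 31 mm below the pointer's empty position (one or two blocks)
- tray: fixed open wooden tray 68 (x) x 230 (y) x 36 mm high, walls and floor 5 mm; origin under its centre on the bench. Three blocks lie in a row along its y, about 64 mm apart
- block0: brass ballast block, a plain bar 52 (x) x 28 (y) x 16 (z) mm, about 0.2 kg (each differs by up to a tenth); origin at the centre of its underside, x along its length. Starts lying flat in the tray with its length across the tray; its end faces are about 3 mm from the tray's long walls, which stand 15 mm higher than the block, so there it can only be gripped across its 28 mm width
- block1: as block0
- block2: as block0
- mat: cork mat 140 (x) x 110 (y) x 3 mm fixed flat on the bench, origin under its centre: a clear place to put a block down and take it again another way
- gouge_near: bystander: carving gouge lying flat, wooden handle, 230 mm long along its x, 28 mm thick; origin below its ferrule, handle to -x
- gouge_far: bystander: a second gouge like gouge_near
- mallet: bystander: dark wooden mallet lying along its x, head 76 mm across, 260 mm long; origin under the handle end of the head, handle to -x
- tape: bystander: black and yellow tape measure standing upright, 36 x 84 x 62 mm high; origin at the underside
- brush_cup: bystander: blue cup 72 mm across, 95 mm high with brushes standing 190 mm high; origin at the underside
- wax_jar: bystander: amber wax jar 66 mm across, 70 mm high, white cap; origin at the underside
There are look-alikes about, which are no part of the job. What is shaped like the block1 but pink or white is not meant.

How it is judged:
At the end, for the whole second after the job is handed in: The pan is at rest with the pointer's tip within 9 mm in height of the middle of the green band (inside the band); every block rests either flat in a bay of the pan (within 20 mm of the bay's middle lengthwise, one or two layers) or in the tray, at least one of them in the pan (z of pointer in the frame of band_mid between -0.009 and 0.009 m and velocity of joint pan between -0.01 and 0.01 m/s and ((x of block0 in the frame of bay_a between -0.02 and 0.02 m and y of block0 in the frame of bay_a between -0.062 and 0.02 m and z of block0 in the frame of bay_a between -0.004 and 0.022 m and angle between the z axis of block0 and the z axis of scale, either way round below 0.15 rad) or (x of block1 in the frame of bay_a between -0.02 and 0.02 m and y of block1 in the frame of bay_a between -0.062 and 0.02 m and z of block1 in the frame of bay_a between -0.004 and 0.022 m and angle between the z axis of block1 and the z axis of scale, either way round below 0.15 rad) or (x of block2 in the frame of bay_a between -0.02 and 0.02 m and y of block2 in the frame of bay_a between -0.062 and 0.02 m and z of block2 in the frame of bay_a between -0.004 and 0.022 m and angle between the z axis of block2 and the z axis of scale, either way round below 0.15 rad)) and ((x of block0 in the frame of bay_a between -0.02 and 0.02 m and y of block0 in the frame of bay_a between -0.062 and 0.02 m and z of block0 in the frame of bay_a between -0.004 and 0.022 m and angle between the z axis of block0 and the z axis of scale, either way round below 0.15 rad) or (x of block0 in the frame of tray between -0.03 and 0.03 m and y of block0 in the frame of tray between -0.11 and 0.11 m and z of block0 in the frame of tray between -0.005 and 0.03 m)) and ((x of block1 in the frame of bay_a between -0.02 and 0.02 m and y of block1 in the frame of bay_a between -0.062 and 0.02 m and z of block1 in the frame of bay_a between -0.004 and 0.022 m and angle between the z axis of block1 and the z axis of scale, either way round below 0.15 rad) or (x of block1 in the frame of tray between -0.03 and 0.03 m and y of block1 in the frame of tray between -0.11 and 0.11 m and z of block1 in the frame of tray between -0.005 and 0.03 m)) and ((x of block2 in the frame of bay_a between -0.02 and 0.02 m and y of block2 in the frame of bay_a between -0.062 and 0.02 m and z of block2 in the frame of bay_a between -0.004 and 0.022 m and angle between the z axis of block2 and the z axis of scale, either way round below 0.15 rad) or (x of block2 in the frame of tray between -0.03 and 0.03 m and y of block2 in the frame of tray between -0.11 and 0.11 m and z of block2 in the frame of tray between -0.005 and 0.03 m)) and linear speed of each of block0, block1, block2 below 0.02 m/s); the robot touches nothing.
It fails at once if a block is dropped into the pan (it moves faster than 0.5 m/s between the cheeks) ((x of block0 in the frame of bay_a between -0.03 and 0.03 m and y of block0 in the frame of bay_a between -0.062 and 0.02 m and z of block0 in the frame of bay_a between -0.004 and 0.03 m and linear speed of block0 above 0.5 m/s) or (x of block1 in the frame of bay_a between -0.03 and 0.03 m and y of block1 in the frame of bay_a between -0.062 and 0.02 m and z of block1 in the frame of bay_a between -0.004 and 0.03 m and linear speed of block1 above 0.5 m/s) or (x of block2 in the frame of bay_a between -0.03 and 0.03 m and y of block2 in the frame of bay_a between -0.062 and 0.02 m and z of block2 in the frame of bay_a between -0.004 and 0.03 m and linear speed of block2 above 0.5 m/s)).
It fails at once if the green band is shifted by more than 3 mm (distance of band_mid from where it was at the start of the episode above 0.003 m).
It fails at once if a bystander (gouge, mallet, tape measure, cup or jar) is moved by more than 30 mm (distance of any of gouge_near, gouge_far, mallet, tape, brush_cup, wax_jar from where it was at the start of the episode above 0.03 m).
It also fails if it takes over 72 s, if anything falls off the work surface, if the arm or the gripper's body presses on something with over 40 N, if the wrist force passes 120 N, or if a joint passes its speed limit or range.

### The arm

A 7-joint arm with a two-finger parallel gripper is mounted at the origin on the work surface. World frame = base frame: x ahead of the robot, y to its left, z up, the work surface at z = 0. Lengths are in m, angles in rad, forces in N, time in s.
With the tool pointing down it reaches from about 0.425 to 0.925 m from the base axis. Payload 6.8 kg.
Tool frame: the origin (TCP) lies at the very end of the fingers, on their centre line; the grasp point (between the pads) lies bot.grip_depth behind it (bot.grip_depth is the distance from the TCP to the grasp point, in m); z points along the fingers, y is the line along which they close (so a half turn about z gives the same grasp; the last joint's range is limited). The gripper opens to 85 mm and grips with 20 to 120 N. Pads are 22 mm wide; open, the fingers measure 114 mm over their backs; the gripper's body (76 mm by 85 mm) begins 54 mm behind the grasp point. The pads swing forward as they close: fully open they stand 13 mm farther back than shut.
Start: joints at [-1.359, 0.477, 0.022, 1.555, -0.011, 1.109, -0.083], TCP at [0.212, 0.641, 0.231] pointing down, gripper open.
Joint ranges: [-2.96, 2.96], [-0.34, 2.1], [-1.41, 1.46], [0.24, 2.44], [-1.37, 4.51], [0.17, 1.92], [-2.96, 2.96]. Speed limits (rad/s): [2.39, 2.39, 3.14, 3.14, 3.14, 3.14, 3.14].

### API

Orientations are given as a unit quaternion [w, x, y, z].
In Python, from station import bot gives the robot as it stands.
- The arm moves only by the tool send_rows, never from a script. Its arguments are lists of equal length, an entry for each row: "slide": the shift along the tool's x, y, z in mm, a list of three; "roll": the turn about the tool's z in degrees; "claw": the opening, from 0 (shut) to 1 (fully open). A call has exactly 8 rows; each row is the pose to reach, as a shift and turn from the pose commanded when the call began, along the tool's axes at that moment; what a row does not reach only later rows make up. A row lasts 1/12 s, in which the tool goes at most 41.7 mm and 7.16 degrees, less where a joint would pass 70% of its speed; a pose out of reach is approached as far as the arm can. A call with a gripper value outside its range is refused whole. The fingers move at their own pace and stop on an object; "force" is the grip in N (left out, the last holds). Time passes only in rows, so rows that repeat a pose let the fingers close, or fill a call up. It gives the time, the measured TCP pose, the force, the opening and the grip force at its end, in the units of the state.
- bot.get_obs(): the state, without advancing time (a new reading comes with each control period).
- bot.read_camera(name): name is "scene" or "top"; returns the picture (384x512x3 uint8, red, green, blue); there is no depth.
- bot.camera_model(name): a dict with "camera_matrix" (3x3 intrinsics, pixels), "camera_from_world" (4x4, takes a point from world to camera coordinates). Camera axes: x right, y down, z forward; pixel columns grow to the right and rows downward; lengths in m; the calibration is good to about 2 mm. A picture is of the moment at which its call begins. camera_model takes no time and is no camera call.
- bot.hand_in(): hands the job in; it is judged then, once.
The state is a dict: "t": time; "q": joint angles; "joint_vel": joint speeds; "joint_torque": joint torques, N m; "eef_pos": TCP position; "tool_rot": TCP orientation; "contact_force": force on the tool from outside, world axes, zero at the start; "torque": the same for the moment, N m; "gripper_width": opening from 0.0 (shut) to 1.0 (fully open); "grasp_force": force on a finger pad.
Only numpy, scipy, OpenCV 4.12 (cv2) and the standard library are available. Lean on these libraries where they do the work, as an engineer would, in place of code of your own. Each camera call takes 0.05 s, during which the arm holds its last target. There are 200 camera calls.

## Working session

There is one attempt and no reset: what is moved stays moved. The work goes in short steps, Python scripts to look and compute and a tool call to move; the robot and the scene stay as the last step left them, time stands still between calls to the robot, and variables do not carry over. Pictures are saved under pics/ and viewed, at most 10 in all, crops included, and the job is handed in when it is done.

Besides the shell and the picture viewer there is one more tool, called after ">>>" in YAML: its name, and indented under it one key for each argument. send_rows: Moves the arm, as the interface text tells. Its arguments: {"type":"object","properties":{"slide":{"type":"array","items":{"type":"array","items":{"type":"number"}}},"roll":{"type":"array","items":{"type":"number"}},"claw":{"type":"array","items":{"type":"number"}},"force":{"type":"number"}},"required":["slide","roll","claw"]}

```bash
ls; mkdir -p pics; cat > h.py <<'E'
import numpy as np, cv2
from station import bot
from scipy.spatial.transform import Rotation as R
def cam(n):
    m=bot.camera_model(n); return np.array(m["camera_matrix"]),np.array(m["camera_from_world"])
def proj(n,p):
    K,T=cam(n); c=T[:3,:3]@np.array(p)+T[:3,3]; u=K@c; return u[:2]/u[2]
def ray(n,px):
    K,T=cam(n); d=T[:3,:3].T@np.linalg.inv(K)@np.array([px[0],px[1],1.]); o=-T[:3,:3].T@T[:3,3]; return o,d/np.linalg.norm(d)
def onz(n,px,z):
    o,d=ray(n,px); return o+d*(z-o[2])/d[2]
def tri(p1,p2):
    o1,d1=ray("scene",p1);o2,d2=ray("top",p2)
    s=np.linalg.lstsq(np.c_[d1,-d2],o2-o1,rcond=None)[0]; a=o1+s[0]*d1;b=o2+s[1]*d2
    return (a+b)/2,np.linalg.norm(a-b)
E
python3 - <<'E'
from h import *
for n in("scene","top"):
    im=bot.read_camera(n); cv2.imwrite(f"pics/{n}0.png",im[:,:,::-1])
    o,d=ray(n,(256,192)); print(n,o.round(3),d.round(3))
o=bot.get_obs();print(o["t"],o["eef_pos"],o["tool_rot"],o["q"],bot.grip_depth)
E
```

```text
pics
scene [0.956 0.527 0.88 ] [-0.413 -0.436 -0.799]
top [0.318 0.071 1.081] [ 0.223 -0.01  -0.975]
0.1 [0.21205287 0.64027466 0.23042271] [-8.00303244e-05  1.59217801e-01  9.87243141e-01 -8.16016028e-04] [-1.35907605  0.47773214  0.02233417  1.55632936 -0.01151532  1.10929881
 -0.08309739] 0.0187
```

View both.

View pics/scene0.png

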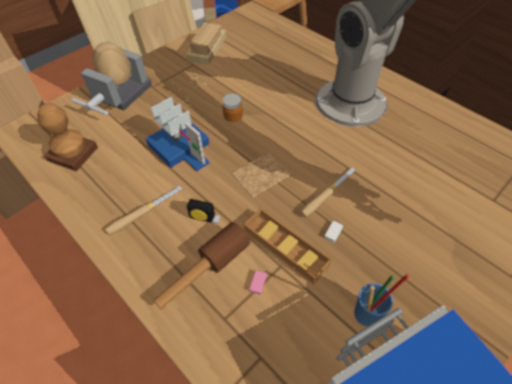

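View pics/top0.png

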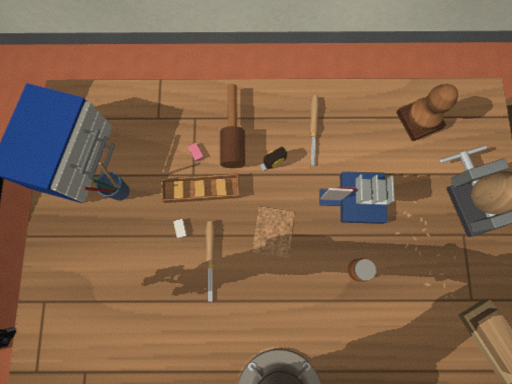

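The scene view shows the scale at about (180,140), the tray with three brass blocks at (288,243), and the mat at (261,176). The top view shows the tray at (201,188), the mat at (274,230) and the scale at (365,197). Block-like candidates are three brass ones in the tray, top (179,190), (200,188), (221,187), plus a pink one (196,151) and a white one (180,228). The brass ones in the tray fit the description, and the pink and white ones are the look-alikes. I'll confirm this in an enlarged crop.

```bash
python3 - <<'E'
from h import *
s=cv2.imread("pics/scene0.png");t=cv2.imread("pics/top0.png")
def c(im,x,y,w,h,W,H): return cv2.resize(im[y:y+h,x:x+w],(W,H),interpolation=cv2.INTER_CUBIC)
a=np.hstack([c(s,140,90,80,60+20,400,300+0),c(t,310,160,100,75,400,300)])
b=np.hstack([c(s,230,200,110,82,400,300),c(t,155,140,100,75,400,300)])
# note first crop stretched: use 80x60
a[:,:400]=c(s,140,95,100,75,400,300)
cv2.imwrite("pics/crop1.png",np.vstack([a,b]))
for n,im in(("scene",s),("top",t)):
    hsv=cv2.cvtColor(im,cv2.COLOR_BGR2HSV)
    for nm,lo,hi in(("brass",(20,110,150),(32,255,255)),("green",(45,80,60),(85,255,255)),("red",(170,120,100),(180,255,255)),("blue",(100,150,60),(125,255,255))):
        m=cv2.inRange(hsv,lo,hi);k,l,st,ce=cv2.connectedComponentsWithStats(m)
        for i in range(1,k):
            if st[i,4]>=(6 if nm in("green","red") else 40): print(n,nm,st[i],ce[i].round(1))
E
```

```text
scene brass [193 210  13   9  77] [198.9 214.4]
scene brass [259 222  19  17 175] [268.2 230. ]
scene brass [278 236  20  18 190] [287.6 244.2]
scene brass [298 251  19  18 188] [307.3 259.2]
scene green [193 144   6   7  21] [195.4 147. ]
scene green [373 276  20  27  92] [381.9 289.6]
scene red [180 131   5   5  10] [182.1 133. ]
scene blue [216   0  21  16 237] [224.7   5.6]
scene blue [147 130  56  39 958] [171.8 149.1]
scene blue [201 133   7  12  43] [204.1 139. ]
scene blue [ 342  311  170   73 6485] [436.8 358.9]
top green [ 92 179   2   3   6] [ 92.5 180. ]
top red [342 187  13   1  13] [348. 187.]
top blue [   0   84   85  116 5920] [ 37.7 136.9]
```

View pics/crop1.png

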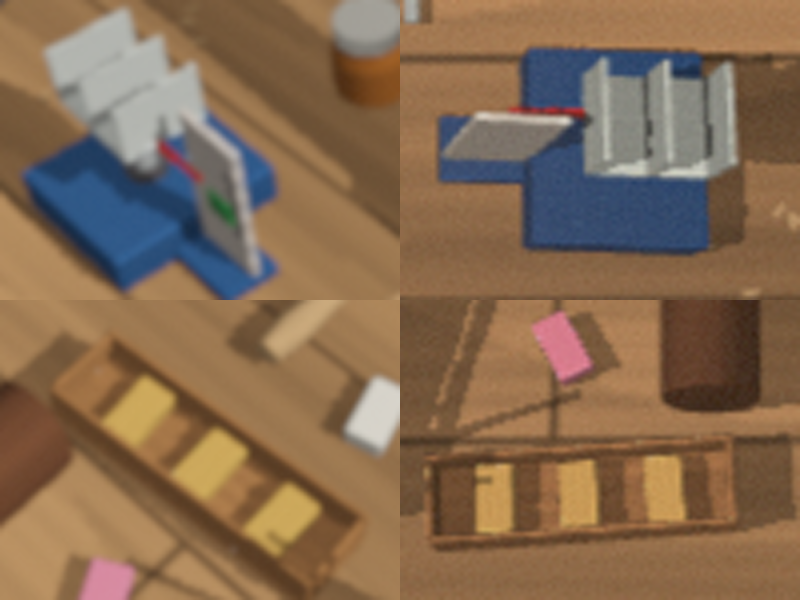

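The crop confirms three brass blocks in the tray, while the pink and white look-alikes lie outside it. The scale's pan has two bays between three grey cheeks, with the red pointer tip at scene (189,139) and the green band at (195,147). Next I'll measure the blocks, band and pan.

```bash
python3 - <<'E'
from h import *
im={n:cv2.imread(f"pics/{n}0.png") for n in("scene","top")}
box={"scene":(245,210,90,75),"top":(165,175,75,25)}
cs={}
for n in im:
    x,y,w,h=box[n]; hsv=cv2.cvtColor(im[n],cv2.COLOR_BGR2HSV)[y:y+h,x:x+w]
    m=cv2.inRange(hsv,(18,100,130 if n=="scene" else 120),(34,255,255))
    cn,_=cv2.findContours(m,cv2.RETR_EXTERNAL,cv2.CHAIN_APPROX_NONE)
    cn=sorted([c for c in cn if cv2.contourArea(c)>50],key=lambda c:c[:,0,0].mean())
    cs[n]=[]
    for c in cn:
        P=np.array([onz(n,(p[0][0]+x,p[0][1]+y),.021)[:2] for p in c])
        r=cv2.minAreaRect((P*1000).astype(np.float32)); mm=cv2.moments(c)
        px=(mm["m10"]/mm["m00"]+x,mm["m01"]/mm["m00"]+y); cs[n].append(px)
        print(n,np.round(px,1),"c",np.round(r[0],1),"size",np.round(r[1],1),"ang",round(r[2],1),"mid",onz(n,px,.021)[:2].round(4))
if len(cs["scene"])==len(cs["top"])==3:
    for a,b in zip(cs["scene"][::-1],cs["top"]): print("tri",*tri(a,b))
s,t=im["scene"],im["top"]
def c(im,x,y,w,h,f): return cv2.resize(im[y:y+h,x:x+w],(w*f,h*f),interpolation=cv2.INTER_CUBIC)
A=c(s,145,95,66,75,6);B=c(t,334,165,66,75,6)
cv2.imwrite("pics/crop2.png",np.hstack([A,B]))
E
```

```text
scene [268.1 229.9] c [575.7 168.4] size [53.  34.4] ang 7.7 mid [0.5764 0.1682]
scene [287.4 244.3] c [571.4 232.9] size [52.5 33.4] ang 2.8 mid [0.5722 0.2325]
scene [307.4 259.4] c [568.2 296.4] size [51.7 31.9] ang 1.1 mid [0.5687 0.296 ]
top [178.4 189.4] c [570.2 293.7] size [53.1 27.1] ang 2.4 mid [0.5702 0.294 ]
top [199.9 188.2] c [574.3 230.6] size [49.1 27.1] ang 1.7 mid [0.5734 0.2295]
top [220.7 185.9] c [578.4 167.1] size [49.6 27.3] ang 6.9 mid [0.5803 0.1669]
tri [0.56946746 0.29500986 0.02105037] 0.0025244696907484225
tri [0.57271577 0.23091676 0.02009555] 0.003193191673268048
tri [0.57858946 0.16799293 0.02376676] 0.0033773459590324584
```

View pics/crop2.png

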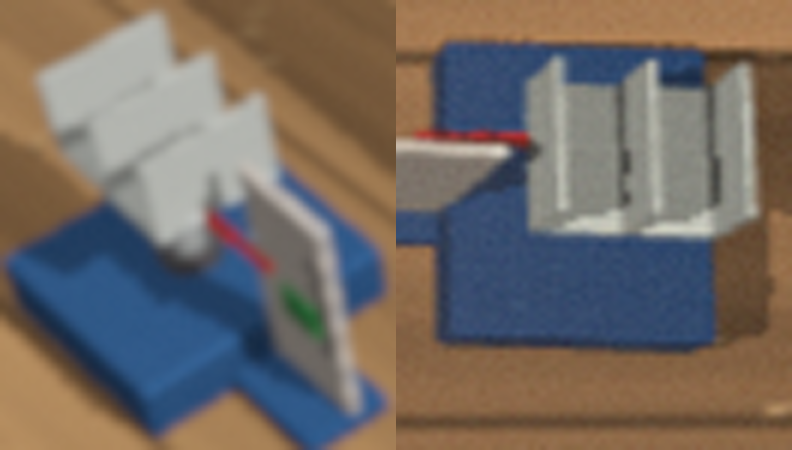

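```bash
python3 - <<'E'
from h import *
S=lambda u,v:(145+u/6-.4,95+v/6-.4)
T=lambda u,v:(334+(u-396)/6-.4,165+v/6-.4)
pr=[((38,75),(748,65)),((90,128),(655,62)),((145,178),(560,57)),((163,12),(757,215)),((212,55),(660,210)),((262,95),(568,208))]
P=[]
for a,b in pr:
    p,e=tri(S(*a),T(*b)); P.append(p); print(p.round(4),round(e,4), "topz.145",onz("top",T(*b),.145)[:2].round(4),"scene",onz("scene",S(*a),.145)[:2].round(4))
# base corners at z .036
for u,v in((440,42),(703,46),(712,345),(440,340)): print("base",onz("top",T(u,v),.036)[:2].round(4))
for u,v in((8,265),(155,405),): print("base sc",onz("scene",S(u,v),.036)[:2].round(4))
a=onz("top",(310+75/4-.4,160+112/4-.4),.136);b=onz("top",(310+173/4-.4,160+118/4-.4),.136);print("plate",a.round(4),b.round(4))
for off in(0,.004,.008):
  for px in((195.4,147),S(272,268),S(210,215)):
    o,d=ray("scene",px); n=np.array([-(b-a)[1],(b-a)[0],0]);n/=np.linalg.norm(n); n*=np.sign(n[0]); q=o+d*((a+n*off-o)@n)/(d@n); print(off,q.round(4))
E
```

```text
[ 0.5765 -0.3022  0.1474] 0.0006 topz.145 [ 0.5769 -0.3029] scene [ 0.5753 -0.3053]
[ 0.5786 -0.2619  0.1415] 0.0022 topz.145 [ 0.5785 -0.2616] scene [ 0.5799 -0.257 ]
[ 0.5806 -0.219   0.1399] 0.0049 topz.145 [ 0.5809 -0.2194] scene [ 0.5822 -0.2113]
[ 0.5071 -0.2989  0.1475] 0.0031 topz.145 [ 0.5087 -0.3012] scene [ 0.505  -0.2999]
[ 0.5096 -0.2568  0.1471] 0.003 topz.145 [ 0.5111 -0.2588] scene [ 0.5077 -0.2574]
[ 0.5107 -0.2166  0.1474] 0.0026 topz.145 [ 0.5121 -0.2184] scene [ 0.5087 -0.2176]
base [ 0.6195 -0.1939]
base [ 0.6169 -0.3249]
base [ 0.4667 -0.3173]
base [ 0.4696 -0.1858]
base sc [ 0.615  -0.3189]
base sc [ 0.6196 -0.1885]
plate [ 0.5462 -0.1324  0.136 ] [ 0.5419 -0.1978  0.136 ]
0 [ 0.5444 -0.1595  0.0649]
0 [ 0.5428 -0.1836  0.0782]
0 [ 0.5392 -0.2384  0.0737]
0.004 [ 0.5489 -0.152   0.0738]
0.004 [ 0.5474 -0.1758  0.087 ]
0.004 [ 0.5437 -0.23    0.0826]
0.008 [ 0.5535 -0.1444  0.0827]
0.008 [ 0.5519 -0.168   0.0958]
0.008 [ 0.5483 -0.2216  0.0914]
```

```bash
cat >> h.py <<'E'
def go(x,y,z,t):
    o=bot.get_obs(); M=R.from_quat(np.roll(o["tool_rot"],-1)).as_matrix()
    yc=np.degrees(np.arctan2(-M[0,1],M[1,1])); d=(t-yc+90)%180-90
    print("t",round(o["t"],2),"pos",o["eef_pos"].round(4),"yaw",round(yc,1),"q7",o["q"][6].round(2),"w",round(o["gripper_width"],3),"tilt",np.round(M[:2,2],3))
    print("slide",(M.T@(np.array([x,y,z])-o["eef_pos"])*1000).round(1),"roll",round(-d,1))
E
python3 - <<'E'
from h import *
go(.5727,.231,.2,2.2)
print(onz("top",(221,150),.05),onz("top",(232,167),.02),onz("top",(110,190),.1), onz("top",(274,230),.003), [onz("top",p,.003)[:2].round(3) for p in((258,207),(295,211),(291,255),(253,249))])
E
```

```text
t 0.1 pos [0.2121 0.6403 0.2304] yaw -18.3 q7 -0.08 w 0.997 tilt [-0.    -0.002]
slide [-471.  -275.1   30.9] roll -20.5
[0.68397575 0.16498757 0.05      ] [0.63992608 0.13334912 0.02      ] [0.55025363 0.46793514 0.1       ] [0.44872257 0.00725636 0.003     ] [array([0.519, 0.055]), array([ 0.506, -0.057]), array([ 0.375, -0.042]), array([0.393, 0.07 ])]
```

>>> send_rows:
  slide:
    - [-36, -21, 0]
    - [-72, -42, 0]
    - [-108, -63, 0]
    - [-144, -84, 0]
    - [-180, -105, 0]
    - [-216, -126, 0]
    - [-252, -147, 0]
    - [-288, -168, 0]
  roll: [0, 0, 0, 0, 0, 0, 0, 0]
  claw: [1, 1, 0.8, 0.6, 0.55, 0.55, 0.55, 0.55]
  force: 40

```text
t: 0.77
eef_pos: [0.4336, 0.3889, 0.2311]
tool_rot: [-0.0, 0.159, 0.987, -0.0]
contact_force: [0.3, 1.0, -0.5]
gripper_width: 0.552
grasp_force: 0.0
```

>>> send_rows:
  slide:
    - [-36, -21, 0]
    - [-72, -42, 0]
    - [-108, -63, 0]
    - [-144, -84, 0]
    - [-183, -107, 0]
    - [-183, -107, 30]
    - [-183, -107, 60]
    - [-183, -107, 80]
  roll: [-3, -6, -9, -12, -15, -18, -20.5, -20.5]
  claw: [0.55, 0.55, 0.55, 0.55, 0.55, 0.55, 0.55, 0.55]

```text
t: 1.43
eef_pos: [0.5723, 0.2297, 0.1486]
tool_rot: [-0.001, -0.019, 1.0, -0.001]
contact_force: [-0.9, 0.1, 0.4]
gripper_width: 0.552
grasp_force: 0.0
```

```bash
python3 -c "
from h import *
go(.5727,.231,.008,2.2)"
```

```text
t 1.43 pos [0.5723 0.2297 0.1486] yaw 2.2 q7 1.18 w 0.552 tilt [-0.002 -0.001]
slide [ -0.8   1.4 140.6] roll -0.0
```

>>> send_rows:
  slide:
    - [-1, 1, 25]
    - [-1, 1, 50]
    - [-1, 1, 75]
    - [-1, 1, 95]
    - [-1, 1, 112]
    - [-1, 1, 126]
    - [-1, 1, 136]
    - [-1, 1, 139.5]
  roll: [0, 0, 0, 0, 0, 0, 0, 0]
  claw: [0.55, 0.55, 0.55, 0.55, 0.55, 0.55, 0.55, 0.55]

```text
t: 2.1
eef_pos: [0.5729, 0.2324, 0.0101]
tool_rot: [-0.001, -0.019, 1.0, -0.0]
contact_force: [0.7, 0.3, -0.0]
gripper_width: 0.549
grasp_force: 0.0
```

>>> send_rows:
  slide:
    - [0, 0, 0]
    - [0, 0, 0]
    - [0, 0, 0]
    - [0, 0, 0]
    - [0, 0, 0]
    - [0, 0, 0]
    - [0, 0, 0]
    - [0, 0, 0]
  roll: [0, 0, 0, 0, 0, 0, 0, 0]
  claw: [0.45, 0.35, 0.2, 0.2, 0.2, 0.2, 0.2, 0.2]

```text
t: 2.77
eef_pos: [0.5744, 0.2331, 0.0127]
tool_rot: [0.001, -0.019, 1.0, 0.0]
contact_force: [-1.5, 0.0, 6.3]
gripper_width: 0.309
grasp_force: 40.2
```

>>> send_rows:
  slide:
    - [0, 0, -5]
    - [0, 0, -15]
    - [0, 0, -30]
    - [0, 0, -50]
    - [0, 0, -75]
    - [0, 0, -100]
    - [0, 0, -120]
    - [0, 0, -120]
  roll: [0, 0, 0, 0, 0, 0, 0, 0]
  claw: [0.2, 0.2, 0.2, 0.2, 0.2, 0.2, 0.2, 0.2]

```text
t: 3.43
eef_pos: [0.5763, 0.2338, 0.1368]
tool_rot: [0.003, -0.019, 1.0, 0.002]
contact_force: [0.3, -0.7, -1.1]
gripper_width: 0.312
grasp_force: 39.7
```

```bash
python3 -c "
from h import *
go(.45,.0065,.12,-3)
o=bot.get_obs();print(o['grasp_force'],o['contact_force'])
im=bot.read_camera('scene');cv2.imwrite('pics/s1.png',cv2.resize(im[170:300,180:353,::-1],None,fx=4,fy=4,interpolation=2))"
```

```text
t 3.43 pos [0.5763 0.2338 0.1368] yaw 2.2 q7 1.18 w 0.312 tilt [0.007 0.004]
slide [ 134.9 -222.4   15.1] roll 5.2
39.65827703475952 [ 0.28403345 -0.74836221 -1.09932554]
```

>>> send_rows:
  slide:
    - [18, -31, 0]
    - [36, -62, 0]
    - [54, -93, 0]
    - [72, -124, 0]
    - [90, -155, 0]
    - [108, -186, 0]
    - [118, -210, 0]
    - [118, -223, 0]
  roll: [1, 2, 3, 4, 5, 5, 5, 5]
  claw: [0.2, 0.2, 0.2, 0.2, 0.2, 0.2, 0.2, 0.2]

```text
t: 4.15
eef_pos: [0.4599, 0.0017, 0.1303]
tool_rot: [-0.003, 0.027, 1.0, -0.001]
contact_force: [-0.2, 0.6, -2.3]
gripper_width: 0.314
grasp_force: 39.8
```

>>> send_rows:
  slide:
    - [0, 0, 20]
    - [0, 0, 40]
    - [0, 0, 60]
    - [0, 0, 75]
    - [0, 0, 88]
    - [0, 0, 98]
    - [0, 0, 104]
    - [0, 0, 107]
  roll: [0, 0, 0, 0, 0, 0, 0, 0]
  claw: [0.2, 0.2, 0.2, 0.2, 0.2, 0.2, 0.2, 0.2]

```text
t: 4.82
eef_pos: [0.4634, 0.0053, 0.0237]
tool_rot: [-0.001, 0.025, 1.0, -0.0]
contact_force: [-0.5, 0.4, -2.7]
gripper_width: 0.316
grasp_force: 39.8
```

```bash
python3 -c "
from h import *
go(.465,.0065,.012,-3)
o=bot.get_obs();print(o['grasp_force'],o['contact_force'],o['joint_vel'].round(2))
im=bot.read_camera('scene');cv2.imwrite('pics/s2.png',cv2.resize(im[120:220,200:333,::-1],None,fx=5,fy=5,interpolation=2))"
```

```text
t 4.82 pos [0.4634 0.0053 0.0237] yaw -2.8 q7 1.51 w 0.316 tilt [-0.002 -0.   ]
slide [-1.5  1.2 11.7] roll 0.2
39.75072383880615 [-0.50446285  0.39094808 -2.70746789] [ 0.02  0.05 -0.02 -0.   -0.02 -0.07  0.01]
```

View pics/s2.png

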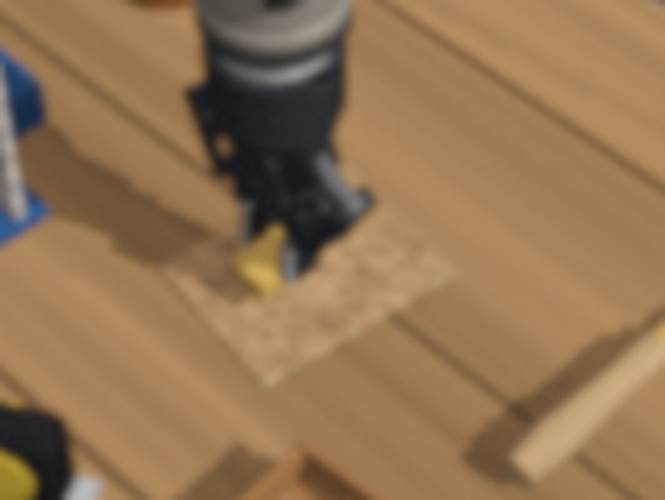

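The view shows the block held between the fingers just above the mat. I'll lower it slowly.

>>> send_rows:
  slide:
    - [0, 0, 2]
    - [0, 0, 4]
    - [0, 0, 6]
    - [0, 0, 8]
    - [0, 0, 9]
    - [0, 0, 10]
    - [0, 0, 11]
    - [0, 0, 11]
  roll: [0, 0, 0, 0, 0, 0, 0, 0]
  claw: [0.2, 0.2, 0.2, 0.2, 0.2, 0.2, 0.2, 0.2]

```text
t: 5.53
eef_pos: [0.4643, 0.0055, 0.0137]
tool_rot: [-0.0, 0.025, 1.0, 0.0]
contact_force: [-0.2, 0.4, -1.9]
gripper_width: 0.312
grasp_force: 39.8
```

>>> send_rows:
  slide:
    - [0, 0, 1]
    - [0, 0, 2]
    - [0, 0, 3]
    - [0, 0, 4]
    - [0, 0, 5]
    - [0, 0, 6]
    - [0, 0, 6]
    - [0, 0, 6]
  roll: [0, 0, 0, 0, 0, 0, 0, 0]
  claw: [0.2, 0.2, 0.2, 0.2, 0.2, 0.2, 0.2, 0.2]

```text
t: 6.2
eef_pos: [0.4644, 0.0054, 0.0105]
tool_rot: [0.0, 0.025, 1.0, 0.001]
contact_force: [-11.7, 0.3, 44.0]
gripper_width: 0.313
grasp_force: 44.8
```

>>> send_rows:
  slide:
    - [0, 0, -3]
    - [0, 0, -5]
    - [0, 0, -5]
    - [0, 0, -5]
    - [0, 0, -5]
    - [0, 0, -15]
    - [0, 0, -35]
    - [0, 0, -60]
  roll: [0, 0, 0, 0, 0, 0, 0, 0]
  claw: [0.2, 0.3, 0.45, 0.55, 0.6, 0.6, 0.6, 0.7]

```text
t: 6.87
eef_pos: [0.463, 0.0052, 0.0677]
tool_rot: [-0.002, 0.025, 1.0, -0.0]
contact_force: [1.5, 0.5, -0.1]
gripper_width: 0.693
grasp_force: 0.0
```

>>> send_rows:
  slide:
    - [-20, 0, -15]
    - [-50, 0, -40]
    - [-80, 0, -60]
    - [-110, 0, -60]
    - [-120, 0, -60]
    - [-120, 0, -60]
    - [-120, 0, -60]
    - [-120, 0, -60]
  roll: [7, 14, 21, 28, 35, 42, 49, 56]
  claw: [0.8, 0.9, 0.9, 0.9, 0.9, 0.9, 0.9, 0.9]

```text
t: 7.53
eef_pos: [0.5842, -0.0005, 0.1282]
tool_rot: [-0.0, 0.494, 0.87, -0.0]
contact_force: [-1.5, 0.4, 0.3]
gripper_width: 0.899
grasp_force: 0.0
```

```bash
python3 -c "
from h import *
for n,b in(('scene',(225,145,75,55)),('top',(240,190,75,75))):
    im=bot.read_camera(n)[:,:,::-1].copy();cv2.imwrite(f'pics/{n}3.png',im);x,y,w,h=b
    hsv=cv2.cvtColor(im,cv2.COLOR_BGR2HSV)[y:y+h,x:x+w];m=cv2.inRange(hsv,(18,120,140),(34,255,255))
    cn,_=cv2.findContours(m,0,1)
    for c in cn:
        if cv2.contourArea(c)<30: continue
        P=np.array([onz(n,(p[0][0]+x,p[0][1]+y),.019)[:2] for p in c]); r=cv2.minAreaRect((P*1000).astype(np.float32));mm=cv2.moments(c)
        print(n,mm['m10']/mm['m00']+x,mm['m01']/mm['m00']+y,'c',np.round(r[0],1),np.round(r[1],1),round(r[2],1))
go(.4645,.0055,.07,-90)
a=cv2.imread('pics/scene3.png')[120:200,210:310];b=cv2.imread('pics/top3.png')[190:270,225:325]
cv2.imwrite('pics/c3.png',cv2.resize(np.hstack([a,b]),None,fx=4,fy=4,interpolation=2))
"
```

```text
scene 255.45668549905838 173.81638418079098 c [466.1   9.3] [39.9 58.5] 86.3
t 7.63 pos [ 5.84e-01 -3.00e-04  1.28e-01] yaw -58.9 q7 0.68 w 0.901 tilt [-0. -0.]
slide [ 66.7 -99.3  58.1] roll 31.1
```

View pics/c3.png

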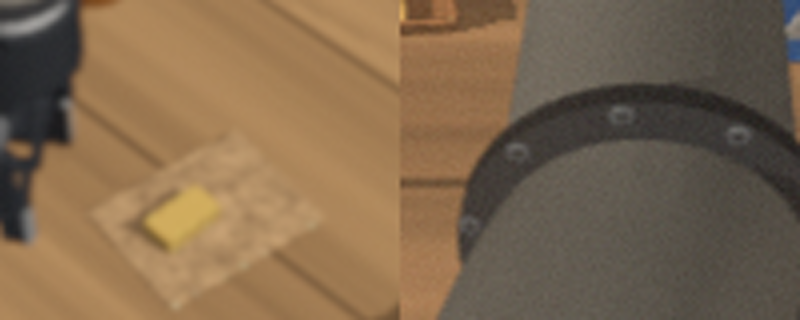

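The view shows the brass block lying flat on the mat at scene (255,173). Next I'll regrip it by its ends.

>>> send_rows:
  slide:
    - [20, -30, 5]
    - [40, -60, 20]
    - [60, -90, 40]
    - [66.5, -99, 60]
    - [66.5, -99, 60]
    - [66.5, -99, 60]
    - [66.5, -99, 60]
    - [66.5, -99, 60]
  roll: [7, 14, 21, 28, 33.9, 33.9, 33.9, 33.9]
  claw: [0.9, 0.9, 0.9, 0.9, 0.9, 0.9, 0.9, 0.9]

```text
t: 8.3
eef_pos: [0.4663, 0.0053, 0.0685]
tool_rot: [0.001, 0.722, 0.692, 0.001]
contact_force: [-0.0, 0.2, 0.2]
gripper_width: 0.903
grasp_force: 0.0
```

```bash
python3 -c "
from h import *
go(.465,.0055,.011,-92.8)"
```

```text
t 8.3 pos [0.4663 0.0053 0.0685] yaw -92.4 q7 0.21 w 0.903 tilt [0.002 0.   ]
slide [ 0.1 -1.5 57.5] roll 0.4
```

>>> send_rows:
  slide:
    - [0, -1.5, 12]
    - [0, -1.5, 24]
    - [0, -1.5, 36]
    - [0, -1.5, 45]
    - [0, -1.5, 52]
    - [0, -1.5, 56]
    - [0, -1.5, 57.5]
    - [0, -1.5, 57.5]
  roll: [0, 0, 0, 0, 0, 0, 0, 0]
  claw: [0.9, 0.9, 0.9, 0.9, 0.9, 0.9, 0.9, 0.9]

```text
t: 8.97
eef_pos: [0.4637, 0.0051, 0.0102]
tool_rot: [-0.0, 0.724, 0.69, -0.0]
contact_force: [-0.7, -0.3, -0.1]
gripper_width: 0.904
grasp_force: 0.0
```

>>> send_rows:
  slide:
    - [0, 0, 0]
    - [0, 0, 0]
    - [0, 0, 0]
    - [0, 0, 0]
    - [0, 0, 0]
    - [0, 0, 0]
    - [0, 0, 0]
    - [0, 0, 0]
  roll: [0, 0, 0, 0, 0, 0, 0, 0]
  claw: [0.8, 0.7, 0.6, 0.5, 0.45, 0.45, 0.45, 0.45]

```text
t: 9.63
eef_pos: [0.4642, 0.0053, 0.0111]
tool_rot: [0.0, 0.724, 0.69, 0.001]
contact_force: [-1.1, 0.2, 8.1]
gripper_width: 0.588
grasp_force: 40.2
```

>>> send_rows:
  slide:
    - [0, 0, -5]
    - [0, 0, -20]
    - [0, 0, -45]
    - [0, 0, -80]
    - [0, 0, -120]
    - [0, 0, -160]
    - [0, 0, -180]
    - [0, 0, -180]
  roll: [0, 0, 0, 0, 0, 0, 0, 0]
  claw: [0.45, 0.45, 0.45, 0.45, 0.45, 0.45, 0.45, 0.45]

```text
t: 10.3
eef_pos: [0.4661, 0.0054, 0.1945]
tool_rot: [0.001, 0.724, 0.69, 0.004]
contact_force: [0.8, 0.4, -2.3]
gripper_width: 0.585
grasp_force: 42.6
```

```bash
python3 -c "
from h import *
go(.545,-.238,.2,-93.2)"
```

```text
t 10.3 pos [0.4661 0.0054 0.1945] yaw -92.7 q7 0.0 w 0.585 tilt [0.007 0.003]
slide [-239.3   90.5   -5.7] roll 0.5
```

>>> send_rows:
  slide:
    - [-36, 13.5, -5]
    - [-72, 27, -5]
    - [-108, 40.5, -5]
    - [-144, 54, -5]
    - [-180, 68, -5]
    - [-216, 81, -5]
    - [-236, 89.5, -5]
    - [-239, 90.5, -5]
  roll: [0, 0, 0.5, 0.5, 0.5, 0.5, 0.5, 0.5]
  claw: [0.45, 0.45, 0.45, 0.45, 0.45, 0.45, 0.45, 0.45]

```text
t: 10.97
eef_pos: [0.5418, -0.243, 0.1941]
tool_rot: [0.001, 0.729, 0.685, -0.002]
contact_force: [0.1, -0.1, -1.3]
gripper_width: 0.587
grasp_force: 42.6
```

>>> send_rows:
  slide:
    - [0, 0, 0]
    - [0, 0, 8]
    - [0, 0, 16]
    - [0, 0, 24]
    - [0, 0, 30]
    - [0, 0, 34]
    - [0, 0, 36]
    - [0, 0, 36]
  roll: [0, 0, 0, 0, 0, 0, 0, 0]
  claw: [0.45, 0.45, 0.45, 0.45, 0.45, 0.45, 0.45, 0.45]

```text
t: 11.63
eef_pos: [0.5424, -0.2374, 0.1588]
tool_rot: [-0.0, 0.727, 0.687, -0.0]
contact_force: [0.1, -0.8, -2.3]
gripper_width: 0.589
grasp_force: 42.6
```

```bash
python3 -c "
from h import *
go(.545,-.238,.115,-93.2)
s=bot.read_camera('scene')[80:180,130:230,::-1];t=bot.read_camera('top')[150:250,310:410,::-1]
cv2.imwrite('pics/c4.png',cv2.resize(np.hstack([s,t]),None,fx=4,fy=4,interpolation=2))"
```

```text
t 11.63 pos [ 0.5424 -0.2374  0.1588] yaw -93.2 q7 0.62 w 0.589 tilt [-0.001  0.   ]
slide [-0.5  2.7 43.8] roll 0.0
```

View pics/c4.png

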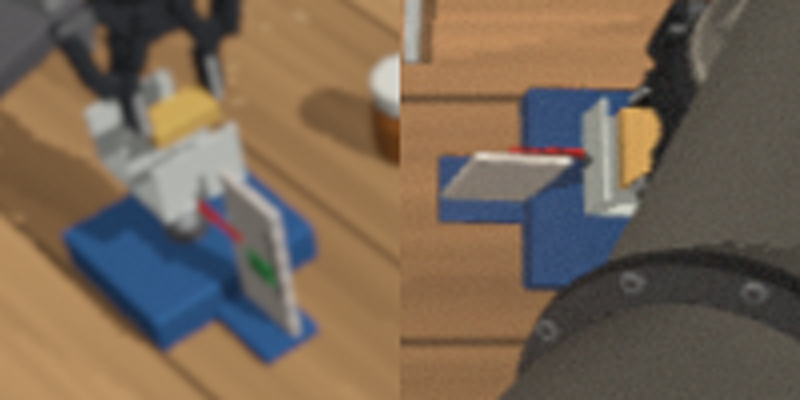

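The held block hangs over bay_a at scene (176,108), aligned between the cheeks with a gap of about 6 mm on the +y side. I'll lower it gently.

>>> send_rows:
  slide:
    - [-0.5, 2.5, 7]
    - [-0.5, 2.5, 14]
    - [-0.5, 2.5, 21]
    - [-0.5, 2.5, 28]
    - [-0.5, 2.5, 34]
    - [-0.5, 2.5, 39]
    - [-0.5, 2.5, 43]
    - [-0.5, 2.5, 46]
  roll: [0, 0, 0, 0, 0, 0, 0, 0]
  claw: [0.45, 0.45, 0.45, 0.45, 0.45, 0.45, 0.45, 0.45]

```text
t: 12.4
eef_pos: [0.5449, -0.2384, 0.1126]
tool_rot: [-0.0, 0.727, 0.687, -0.0]
contact_force: [0.3, -0.7, -2.1]
gripper_width: 0.591
grasp_force: 42.6
```

>>> send_rows:
  slide:
    - [0, 0, 3]
    - [0, 0, 6]
    - [0, 0, 9]
    - [0, 0, 12]
    - [0, 0, 14]
    - [0, 0, 16]
    - [0, 0, 17]
    - [0, 0, 17]
  roll: [0, 0, 0, 0, 0, 0, 0, 0]
  claw: [0.45, 0.45, 0.45, 0.45, 0.45, 0.45, 0.45, 0.45]

```text
t: 13.07
eef_pos: [0.5452, -0.2385, 0.0962]
tool_rot: [0.0, 0.727, 0.687, 0.0]
contact_force: [0.1, -0.8, 0.9]
gripper_width: 0.591
grasp_force: 42.8
```

```bash
python3 -c "
from h import *
go(.545,-.238,.094,-93.2)
s=bot.read_camera('scene')[80:180,130:230,::-1]
hsv=cv2.cvtColor(np.ascontiguousarray(s),cv2.COLOR_BGR2HSV)
for nm,lo,hi in(('g',(45,80,60),(85,255,255)),('r',(168,120,90),(180,255,255))):
    ys,xs=np.nonzero(cv2.inRange(hsv,lo,hi));print(nm,xs.mean()+130,ys.mean()+80,xs.min()+130,xs.max()+130,ys.min()+80,ys.max()+80)
"
```

```text
t 13.07 pos [ 0.5452 -0.2385  0.0962] yaw -93.2 q7 0.67 w 0.591 tilt [ 0. -0.]
slide [ 0.5 -0.2  2.2] roll -0.0
g 195.38095238095238 146.95238095238096 193 198 144 150
r 185.0625 138.0 181 189 134 142
```

>>> send_rows:
  slide:
    - [0, 0, -1]
    - [0, 0, -2]
    - [0, 0, -2]
    - [0, 0, -2]
    - [0, 0, -2]
    - [0, 0, -2]
    - [0, 0, -2]
    - [0, 0, -2]
  roll: [0, 0, 0, 0, 0, 0, 0, 0]
  claw: [0.5, 0.58, 0.62, 0.66, 0.7, 0.75, 0.8, 0.8]

```text
t: 13.78
eef_pos: [0.5451, -0.2384, 0.0983]
tool_rot: [-0.0, 0.727, 0.687, 0.0]
contact_force: [0.9, 0.3, -0.1]
gripper_width: 0.799
grasp_force: 0.0
```

>>> send_rows:
  slide:
    - [0, 0, -5]
    - [0, 0, -15]
    - [0, 0, -30]
    - [0, 0, -50]
    - [0, 0, -75]
    - [0, 0, -100]
    - [0, 0, -110]
    - [0, 0, -110]
  roll: [0, 0, 0, 0, 0, 0, 0, 0]
  claw: [0.8, 0.8, 0.8, 0.8, 0.8, 0.8, 0.8, 0.8]

```text
t: 14.45
eef_pos: [0.5466, -0.2394, 0.2115]
tool_rot: [0.002, 0.727, 0.687, 0.002]
contact_force: [-0.6, -0.9, 0.1]
gripper_width: 0.8
grasp_force: 0.0
```

>>> send_rows:
  slide:
    - [30, -20, 0]
    - [60, -40, 0]
    - [90, -60, 0]
    - [120, -80, 0]
    - [150, -95, 0]
    - [180, -95, 0]
    - [210, -95, 0]
    - [240, -95, 0]
  roll: [0, 0, 0, 0, 0, 0, 0, 0]
  claw: [0.8, 0.8, 0.8, 0.8, 0.8, 0.8, 0.8, 0.8]

```text
t: 15.12
eef_pos: [0.4625, 0.0081, 0.2076]
tool_rot: [-0.001, 0.727, 0.687, -0.0]
contact_force: [1.5, 0.2, 0.0]
gripper_width: 0.803
grasp_force: 0.0
```

```bash
python3 -c "
from h import *
go(.4,0,.2,-93.2)
S=bot.read_camera('scene')[:,:,::-1];T=bot.read_camera('top')[:,:,::-1];cv2.imwrite('pics/scene5.png',S);cv2.imwrite('pics/top5.png',T)
s=S[90:170,140:220];t=T[150:230,310:390]
hsv=cv2.cvtColor(np.ascontiguousarray(s),cv2.COLOR_BGR2HSV)
for nm,lo,hi in(('g',(45,80,60),(85,255,255)),('r',(168,120,90),(180,255,255))):
    ys,xs=np.nonzero(cv2.inRange(hsv,lo,hi));print(nm,xs.mean()+140,ys.mean()+90,xs.min()+140,xs.max()+140,ys.min()+90,ys.max()+90)
cv2.imwrite('pics/c5.png',cv2.resize(np.hstack([s,t]),None,fx=5,fy=5,interpolation=2))"
```

```text
t 15.12 pos [0.4625 0.0081 0.2076] yaw -93.2 q7 -0.04 w 0.803 tilt [-0.001  0.   ]
slide [-11.6 -62.    7.7] roll -0.0
g 195.38095238095238 146.95238095238096 193 198 144 150
r 183.83333333333334 137.5 181 189 135 142
```

View pics/c5.png

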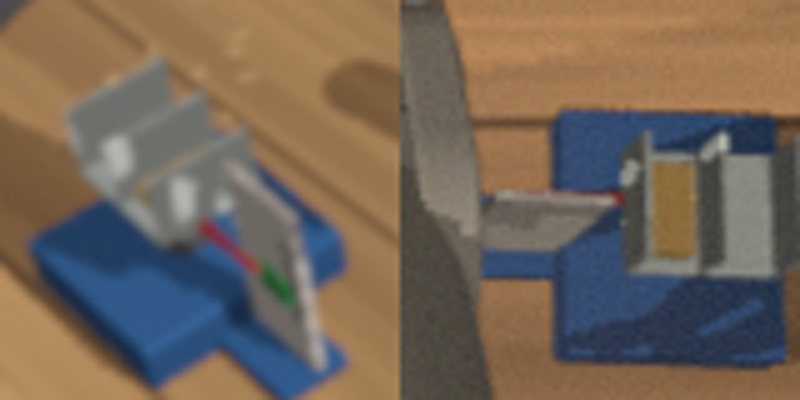

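Block 1 lies flat in bay_a (top view about (365,191)). In the scene view the pointer tip now stands at about (192,144), and the band's middle at (195.4,147). I'll triangulate the tip before and after to get the height difference.

```bash
python3 - <<'E'
from h import *
def red(f,x0,x1,y0,y1):
    im=cv2.imread(f).astype(float)[y0:y1,x0:x1]; r=im[:,:,2]-im[:,:,:2].max(2); return r
for k in("0","5"):
    r=red(f"pics/top{k}.png",330,358,182,195); print("top",k); 
    for j in range(28): print(330+j, round(r[:,j].max()), round(182+(np.clip(r[:,j]-30,0,None)@np.arange(13))/max(1e-6,np.clip(r[:,j]-30,0,None).sum()),1),end=" | ")
    print()
    r=red(f"pics/scene{k}.png",176,200,128,155); print("scene",k)
    for j in range(24):
        w=np.clip(r[:,j]-30,0,None); print(176+j, round(r[:,j].max()), round(128+(w@np.arange(27))/max(1e-6,w.sum()),1),end=" | ")
    print()
im=cv2.imread("pics/scene0.png").astype(float)[138:156,188:204];g=im[:,:,1]-im[:,:,[0,2]].max(2);w=np.clip(g-15,0,None)
ys,xs=np.mgrid[138:156,188:204];print("green",(w*xs).sum()/w.sum(),(w*ys).sum()/w.sum());print(g.clip(0).astype(int))
E
```

```text
top 0
330 43 184.3 | 331 42 184.3 | 332 43 184.5 | 333 43 184.4 | 334 42 184.4 | 335 40 184.4 | 336 46 184.9 | 337 84 185.6 | 338 104 185.8 | 339 102 186.7 | 340 84 187.2 | 341 69 187.3 | 342 69 187.2 | 343 85 187.3 | 344 68 187.3 | 345 59 187.3 | 346 86 187.2 | 347 104 187.3 | 348 106 187.3 | 349 80 187.3 | 350 60 187.4 | 351 86 187.3 | 352 100 187.4 | 353 99 187.4 | 354 99 187.5 | 355 91 187.6 | 356 30 182.0 | 357 2 182.0 | 
scene 0
176 1 128.0 | 177 1 128.0 | 178 7 128.0 | 179 38 131.3 | 180 80 131.7 | 181 84 132.4 | 182 81 133.2 | 183 81 133.8 | 184 55 134.4 | 185 41 135.3 | 186 54 136.1 | 187 58 136.6 | 188 62 137.7 | 189 67 138.6 | 190 49 138.8 | 191 20 128.0 | 192 7 128.0 | 193 7 128.0 | 194 7 128.0 | 195 8 128.0 | 196 7 128.0 | 197 7 128.0 | 198 8 128.0 | 199 20 128.0 | 
top 5
330 43 184.6 | 331 43 184.4 | 332 41 184.6 | 333 43 184.6 | 334 41 184.4 | 335 40 184.5 | 336 41 184.6 | 337 44 184.6 | 338 42 184.3 | 339 33 185.4 | 340 22 182.0 | 341 16 182.0 | 342 11 182.0 | 343 12 182.0 | 344 11 182.0 | 345 18 182.0 | 346 15 182.0 | 347 11 182.0 | 348 14 182.0 | 349 15 182.0 | 350 
[... 736 characters left out ...]
15 12  4  0  0  0  0  0  0  0  0  0]
 [ 0  0  0  9 26 28 16  5  0  0  0  0  0  0  0  0]
 [ 0  0  0  6 24 35 31 20  6  0  0  0  0  0  0  0]
 [ 0  0  0  3 18 33 39 34 25 10  0  0  0  0  0  0]
 [ 0  0  0  1 10 27 37 42 39 29  7  0  0  0  0  0]
 [ 0  0  0  0  3 14 28 40 44 38 16  0  0  0  0  0]
 [ 0  0  0  0  0  3 14 29 40 41 24  0  0  0  0  0]
 [ 0  0  0  0  0  0  2 15 32 41 31  3  0  0  0  0]
 [ 0  0  0  0  0  0  0  2 17 34 32  7  0  0  0  0]
 [ 0  0  0  0  0  0  0  0  4 16 19  5  0  0  0  0]
 [ 0  0  0  0  0  0  0  0  0  0  2  0  0  0  0  0]
 [ 0  0  0  0  0  0  0  0  0  0  0  0  0  0  0  0]
 [ 0  0  0  0  0  0  0  0  0  0  0  0  0  0  0  0]
 [ 0  0  0  0  0  0  0  0  0  0  0  0  0  0  0  0]]
```

```bash
python3 - <<'E'
from h import *
S=lambda u,v:(145+u/6-.4,95+v/6-.4)
p,e=tri((190.4,139.0),(336.6,187.0)); print("tip0 tri",p.round(4),e.round(4))
# drop: vertical line through tip meets scene5 ray
for p0 in (p,):
    for dz in(-.010,-.014,-.018): print(dz,proj("scene",p0+[0,0,dz]).round(1))
A=onz("scene",S(243,168),.136);B=onz("scene",S(322,248),.136);print("plate from scene",A.round(4),B.round(4),np.linalg.norm(B-A))
yaw=np.radians(-3.2);n=np.array([np.cos(yaw),np.sin(yaw),0])
for nm,a in(("scene anchored",A),("top anchored",np.array([.544,-.165,.136]))):
    for px in((195.4,146.8),(190.4,139.0),(191.2,143.2)):
        o,d=ray("scene",px);q=o+d*((a-o)@n)/(d@n);print(nm,px,q.round(4))
print("tip offset from plate face: scene-anch",((p-A)@n).round(4),"top-anch",((p-[.544,-.165,.136])@n).round(4))
for c in((243,168),(322,248),(345,412),(272,352)):
    o,d=ray("scene",S(*c));q=o+d*((A-o)@n)/(d@n);print(c,q.round(4))
E
```

```text
tip0 tri [ 0.555  -0.1615  0.104 ] 0.0018
-0.01 [190.6 141.4]
-0.014 [190.8 142.4]
-0.018 [191.  143.4]
plate from scene [ 0.5413 -0.1932  0.136 ] [ 0.5487 -0.1262  0.136 ] 0.0673853218386446
scene anchored (195.4, 146.8) [ 0.543  -0.1616  0.0631]
scene anchored (190.4, 139.0) [ 0.5419 -0.1823  0.0795]
scene anchored (191.2, 143.2) [ 0.5418 -0.1829  0.0617]
top anchored (195.4, 146.8) [ 0.5443 -0.1595  0.0656]
top anchored (190.4, 139.0) [ 0.5432 -0.1801  0.082 ]
top anchored (191.2, 143.2) [ 0.5431 -0.1807  0.0643]
tip offset from plate face: scene-anch 0.0119 top-anch 0.0107
(243, 168) [ 0.5413 -0.1932  0.136 ]
(322, 248) [ 0.5446 -0.1327  0.1286]
(345, 412) [ 0.5442 -0.1405  0.0084]
(272, 352) [ 5.406e-01 -2.052e-01  2.000e-04]
```

Measured: tip empty z≈0.104, with one block ≈0.087, band middle ≈0.064. The pointer is well above the band, so a second block is needed. I'll take the end block at (0.5695, 0.295), which is clear of the mallet.

>>> send_rows:
  slide:
    - [36, 13, 0]
    - [72, 26, 0]
    - [108, 39, 0]
    - [144, 52, 0]
    - [180, 65, 0]
    - [216, 78, 0]
    - [252, 88, 0]
    - [280, 91, 0]
  roll: [-7, -14, -21, -28, -35, -42, -49, -56]
  claw: [0.7, 0.6, 0.5, 0.5, 0.5, 0.5, 0.5, 0.5]

```text
t: 15.88
eef_pos: [0.5711, 0.2831, 0.2068]
tool_rot: [-0.0, 0.316, 0.949, -0.0]
contact_force: [-0.3, 0.9, 0.5]
gripper_width: 0.499
grasp_force: 0.0
```

>>> send_rows:
  slide:
    - [0, 0, 5]
    - [0, 0, 15]
    - [0, 0, 25]
    - [0, 0, 35]
    - [0, 0, 45]
    - [0, 0, 50]
    - [0, 0, 55]
    - [0, 0, 55]
  roll: [-7, -14, -21, -28, -35, -38.7, -38.7, -38.7]
  claw: [0.5, 0.5, 0.5, 0.5, 0.5, 0.5, 0.5, 0.5]

```text
t: 16.55
eef_pos: [0.5695, 0.2797, 0.1513]
tool_rot: [-0.001, -0.011, 1.0, -0.001]
contact_force: [-0.0, -0.5, 0.5]
gripper_width: 0.501
grasp_force: 0.0
```

```bash
python3 -c "
from h import *
go(.5695,.2955,.0115,1.5)"
```

```text
t 16.55 pos [0.5695 0.2797 0.1513] yaw 1.3 q7 1.16 w 0.501 tilt [-0.003 -0.002]
slide [ -0.7  16.1 139.8] roll -0.2
```

>>> send_rows:
  slide:
    - [-0.5, 8, 5]
    - [-0.5, 16, 15]
    - [-0.5, 16, 30]
    - [-0.5, 16, 45]
    - [-0.5, 16, 60]
    - [-0.5, 16, 75]
    - [-0.5, 16, 85]
    - [-0.5, 16, 85]
  roll: [0, 0, 0, 0, 0, 0, 0, 0]
  claw: [0.5, 0.5, 0.5, 0.5, 0.5, 0.5, 0.5, 0.5]

```text
t: 17.22
eef_pos: [0.5686, 0.2972, 0.0655]
tool_rot: [-0.002, -0.013, 1.0, -0.001]
contact_force: [-0.8, -0.1, -0.4]
gripper_width: 0.5
grasp_force: 0.0
```

```bash
python3 -c "
from h import *
go(.5695,.2955,.0115,1.5)"
```

```text
t 17.22 pos [0.5686 0.2972 0.0655] yaw 1.5 q7 1.16 w 0.5 tilt [-0.004 -0.002]
slide [-1.  -1.6 54. ] roll 0.0
```

>>> send_rows:
  slide:
    - [-0.5, -1.5, 10]
    - [-0.5, -1.5, 20]
    - [-0.5, -1.5, 30]
    - [-0.5, -1.5, 38]
    - [-0.5, -1.5, 45]
    - [-0.5, -1.5, 50]
    - [-0.5, -1.5, 54]
    - [-0.5, -1.5, 54]
  roll: [0, 0, 0, 0, 0, 0, 0, 0]
  claw: [0.5, 0.5, 0.5, 0.5, 0.5, 0.5, 0.5, 0.5]

```text
t: 17.88
eef_pos: [0.5705, 0.2953, 0.0134]
tool_rot: [-0.001, -0.013, 1.0, -0.0]
contact_force: [0.5, -0.6, -0.6]
gripper_width: 0.502
grasp_force: 0.0
```

>>> send_rows:
  slide:
    - [0, 0, 0]
    - [0, 0, 0]
    - [0, 0, 0]
    - [0, 0, 0]
    - [0, 0, 0]
    - [0, 0, 0]
    - [0, 0, 0]
    - [0, 0, 0]
  roll: [0, 0, 0, 0, 0, 0, 0, 0]
  claw: [0.4, 0.3, 0.2, 0.2, 0.2, 0.2, 0.2, 0.2]

```text
t: 18.55
eef_pos: [0.5713, 0.2957, 0.0148]
tool_rot: [0.0, -0.013, 1.0, 0.0]
contact_force: [-1.0, -0.5, 6.1]
gripper_width: 0.309
grasp_force: 40.2
```

>>> send_rows:
  slide:
    - [0, 0, -5]
    - [0, 0, -15]
    - [0, 0, -30]
    - [0, 0, -50]
    - [0, 0, -75]
    - [0, 0, -100]
    - [0, 0, -120]
    - [0, 0, -120]
  roll: [0, 0, 0, 0, 0, 0, 0, 0]
  claw: [0.2, 0.2, 0.2, 0.2, 0.2, 0.2, 0.2, 0.2]

```text
t: 19.22
eef_pos: [0.5734, 0.2966, 0.1393]
tool_rot: [0.003, -0.013, 1.0, 0.002]
contact_force: [0.5, 0.7, -1.7]
gripper_width: 0.31
grasp_force: 39.7
```

```bash
python3 -c "
from h import *
go(.465,.0055,.13,-3)"
```

```text
t 19.22 pos [0.5734 0.2966 0.1393] yaw 1.5 q7 1.15 w 0.31 tilt [0.006 0.004]
slide [ 115.8 -288.3    7.5] roll 4.5
```

>>> send_rows:
  slide:
    - [14.5, -36, 0]
    - [29, -72, 0]
    - [43.5, -108, 0]
    - [58, -144, 0]
    - [72.5, -180, 0]
    - [87, -216, 0]
    - [101.5, -252, 0]
    - [113, -285, 0]
  roll: [1, 2, 3, 4, 4.5, 4.5, 4.5, 4.5]
  claw: [0.2, 0.2, 0.2, 0.2, 0.2, 0.2, 0.2, 0.2]

```text
t: 19.88
eef_pos: [0.463, 0.0055, 0.1337]
tool_rot: [-0.001, 0.027, 1.0, -0.0]
contact_force: [0.3, 0.5, -1.7]
gripper_width: 0.308
grasp_force: 39.8
```

>>> send_rows:
  slide:
    - [0, 0, 20]
    - [0, 0, 40]
    - [0, 0, 60]
    - [0, 0, 75]
    - [0, 0, 88]
    - [0, 0, 98]
    - [0, 0, 102]
    - [0, 0, 105]
  roll: [0, 0, 0, 0, 0, 0, 0, 0]
  claw: [0.2, 0.2, 0.2, 0.2, 0.2, 0.2, 0.2, 0.2]

```text
t: 20.55
eef_pos: [0.4649, 0.0076, 0.0287]
tool_rot: [-0.001, 0.026, 1.0, -0.0]
contact_force: [-0.9, -0.5, -2.0]
gripper_width: 0.315
grasp_force: 39.8
```

```bash
python3 -c "
from h import *
go(.465,.0055,.0135,-3)"
```

```text
t 20.55 pos [0.4649 0.0076 0.0287] yaw -3.0 q7 1.59 w 0.315 tilt [-0.001 -0.   ]
slide [-0.3 -2.1 15.2] roll -0.0
```

>>> send_rows:
  slide:
    - [0, 0, 3]
    - [0, 0, 6]
    - [0, 0, 9]
    - [0, 0, 12]
    - [0, 0, 14]
    - [0, 0, 15]
    - [0, 0, 16]
    - [0, 0, 17]
  roll: [0, 0, 0, 0, 0, 0, 0, 0]
  claw: [0.2, 0.2, 0.2, 0.2, 0.2, 0.2, 0.2, 0.2]

```text
t: 21.22
eef_pos: [0.4654, 0.0077, 0.0126]
tool_rot: [0.0, 0.026, 1.0, 0.0]
contact_force: [-5.7, -0.4, 23.7]
gripper_width: 0.309
grasp_force: 42.4
```

Contact with the mat. I'll release, lift, turn and regrip.

>>> send_rows:
  slide:
    - [0, 0, -1]
    - [0, 0, -2]
    - [0, 0, -2]
    - [0, 0, -2]
    - [0, 0, -2]
    - [0, 0, -15]
    - [0, 0, -35]
    - [0, 0, -60]
  roll: [0, 0, 0, 0, 0, 0, 0, 0]
  claw: [0.2, 0.3, 0.45, 0.55, 0.6, 0.6, 0.6, 0.7]

```text
t: 21.88
eef_pos: [0.4642, 0.0075, 0.072]
tool_rot: [-0.001, 0.026, 1.0, -0.0]
contact_force: [1.4, 0.3, 0.4]
gripper_width: 0.694
grasp_force: 0.0
```

>>> send_rows:
  slide:
    - [0, 0, 0]
    - [0, 0, 0]
    - [0, 0, 0]
    - [0, 0, 0]
    - [0, 0, 0]
    - [0, 0, 0]
    - [0, 0, 0]
    - [0, 0, 0]
  roll: [7, 14, 21, 28, 35, 42, 49, 56]
  claw: [0.8, 0.9, 0.9, 0.9, 0.9, 0.9, 0.9, 0.9]

```text
t: 22.55
eef_pos: [0.4654, 0.0078, 0.0724]
tool_rot: [0.0, 0.495, 0.869, 0.0]
contact_force: [-0.1, -0.6, 0.1]
gripper_width: 0.9
grasp_force: 0.0
```

>>> send_rows:
  slide:
    - [0, 0, 0]
    - [0, 0, 0]
    - [0, 0, 0]
    - [0, 0, 0]
    - [0, 0, 0]
    - [0, 0, 0]
    - [0, 0, 0]
    - [0, 0, 0]
  roll: [7, 14, 21, 28, 34, 34, 34, 34]
  claw: [0.9, 0.9, 0.9, 0.9, 0.9, 0.9, 0.9, 0.9]

```text
t: 23.22
eef_pos: [0.4653, 0.0078, 0.0723]
tool_rot: [0.0, 0.724, 0.689, 0.0]
contact_force: [0.0, 0.8, 0.6]
gripper_width: 0.902
grasp_force: 0.0
```

```bash
python3 -c "
from h import *
go(.465,.0077,.0115,-93)"
```

```text
t 23.22 pos [0.4653 0.0078 0.0723] yaw -92.8 q7 0.31 w 0.902 tilt [0. 0.]
slide [-0.1 -0.3 60.8] roll 0.2
```

>>> send_rows:
  slide:
    - [0, -1, 12]
    - [0, -1, 24]
    - [0, -1, 36]
    - [0, -1, 46]
    - [0, -1, 54]
    - [0, -1, 58]
    - [0, -1, 61]
    - [0, -1, 61]
  roll: [0, 0, 0, 0, 0, 0, 0, 0]
  claw: [0.9, 0.9, 0.9, 0.9, 0.9, 0.9, 0.9, 0.9]

```text
t: 23.88
eef_pos: [0.4642, 0.0076, 0.011]
tool_rot: [-0.0, 0.725, 0.688, -0.0]
contact_force: [-0.4, 0.3, 0.6]
gripper_width: 0.901
grasp_force: 0.0
```

>>> send_rows:
  slide:
    - [0, 0, 0]
    - [0, 0, 0]
    - [0, 0, 0]
    - [0, 0, 0]
    - [0, 0, 0]
    - [0, 0, 0]
    - [0, 0, 0]
    - [0, 0, 0]
  roll: [0, 0, 0, 0, 0, 0, 0, 0]
  claw: [0.8, 0.7, 0.6, 0.5, 0.45, 0.45, 0.45, 0.45]

```text
t: 24.55
eef_pos: [0.465, 0.0078, 0.0121]
tool_rot: [0.0, 0.726, 0.688, 0.001]
contact_force: [-0.1, 0.9, 8.8]
gripper_width: 0.589
grasp_force: 40.0
```

>>> send_rows:
  slide:
    - [0, 0, -5]
    - [0, 0, -20]
    - [0, 0, -45]
    - [0, 0, -80]
    - [0, 0, -120]
    - [0, 0, -160]
    - [0, 0, -180]
    - [0, 0, -180]
  roll: [0, 0, 0, 0, 0, 0, 0, 0]
  claw: [0.45, 0.45, 0.45, 0.45, 0.45, 0.45, 0.45, 0.45]

```text
t: 25.22
eef_pos: [0.4667, 0.0078, 0.1952]
tool_rot: [0.001, 0.726, 0.688, 0.004]
contact_force: [0.4, 0.4, -2.7]
gripper_width: 0.59
grasp_force: 42.3
```

```bash
python3 -c "
from h import *
go(.5428,-.2797,.2,-93.2)"
```

```text
t 25.22 pos [0.4667 0.0078 0.1952] yaw -93.0 q7 0.08 w 0.59 tilt [0.007 0.003]
slide [-283.1   91.2   -5.2] roll 0.2
```

>>> send_rows:
  slide:
    - [-37, 12, -5]
    - [-74, 24, -5]
    - [-111, 36, -5]
    - [-148, 48, -5]
    - [-185, 60, -5]
    - [-222, 72, -5]
    - [-259, 84, -5]
    - [-283, 91, -5]
  roll: [0, 0, 0.2, 0.2, 0.2, 0.2, 0.2, 0.2]
  claw: [0.45, 0.45, 0.45, 0.45, 0.45, 0.45, 0.45, 0.45]

```text
t: 25.88
eef_pos: [0.5394, -0.2834, 0.1948]
tool_rot: [-0.0, 0.728, 0.686, -0.001]
contact_force: [-0.1, 0.1, -1.8]
gripper_width: 0.59
grasp_force: 42.4
```

>>> send_rows:
  slide:
    - [0, 0, 0]
    - [0, 0, 8]
    - [0, 0, 16]
    - [0, 0, 24]
    - [0, 0, 32]
    - [0, 0, 38]
    - [0, 0, 40]
    - [0, 0, 40]
  roll: [0, 0, 0, 0, 0, 0, 0, 0]
  claw: [0.45, 0.45, 0.45, 0.45, 0.45, 0.45, 0.45, 0.45]

```text
t: 26.55
eef_pos: [0.54, -0.2788, 0.1555]
tool_rot: [-0.001, 0.726, 0.687, -0.0]
contact_force: [0.5, -0.8, -1.3]
gripper_width: 0.587
grasp_force: 42.4
```

```bash
python3 -c "
from h import *
go(.5428,-.2797,.1,-93.2)
s=bot.read_camera('scene')[80:180,130:230,::-1];t=bot.read_camera('top')[150:250,310:410,::-1]
cv2.imwrite('pics/c6.png',cv2.resize(np.hstack([s,t]),None,fx=4,fy=4,interpolation=2))"
```

```text
t 26.55 pos [ 0.54   -0.2788  0.1555] yaw -93.2 q7 0.76 w 0.587 tilt [-0.001  0.001]
slide [-0.7  2.9 55.5] roll 0.0
```

View pics/c6.png

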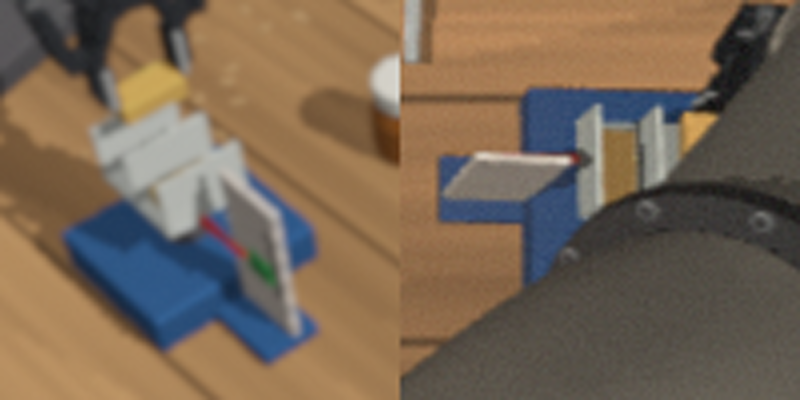

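The second block is held over bay_b at scene (168,103). It is aligned between the cheeks once parallax is allowed for. I'll lower it slowly.

>>> send_rows:
  slide:
    - [-0.5, 2.5, 7]
    - [-0.5, 2.5, 15]
    - [-0.5, 2.5, 23]
    - [-0.5, 2.5, 31]
    - [-0.5, 2.5, 39]
    - [-0.5, 2.5, 47]
    - [-0.5, 2.5, 53]
    - [-0.5, 2.5, 57]
  roll: [0, 0, 0, 0, 0, 0, 0, 0]
  claw: [0.45, 0.45, 0.45, 0.45, 0.45, 0.45, 0.45, 0.45]

```text
t: 27.32
eef_pos: [0.5423, -0.2801, 0.0982]
tool_rot: [-0.001, 0.727, 0.687, -0.0]
contact_force: [-0.5, -0.4, -1.7]
gripper_width: 0.587
grasp_force: 42.4
```

>>> send_rows:
  slide:
    - [0, 0, 3]
    - [0, 0, 6]
    - [0, 0, 9]
    - [0, 0, 12]
    - [0, 0, 14]
    - [0, 0, 15]
    - [0, 0, 16]
    - [0, 0, 16]
  roll: [0, 0, 0, 0, 0, 0, 0, 0]
  claw: [0.45, 0.45, 0.45, 0.45, 0.45, 0.45, 0.45, 0.45]

```text
t: 27.98
eef_pos: [0.5428, -0.2805, 0.0833]
tool_rot: [0.0, 0.727, 0.687, 0.0]
contact_force: [0.0, -0.0, -0.7]
gripper_width: 0.591
grasp_force: 42.5
```

>>> send_rows:
  slide:
    - [0, 0, 1]
    - [0, 0, 2]
    - [0, 0, 3]
    - [0, 0, 3]
    - [0, 0, 3]
    - [0, 0, 3]
    - [0, 0, 3]
    - [0, 0, 3]
  roll: [0, 0, 0, 0, 0, 0, 0, 0]
  claw: [0.45, 0.45, 0.45, 0.5, 0.58, 0.63, 0.68, 0.72]

```text
t: 28.65
eef_pos: [0.5428, -0.2802, 0.0803]
tool_rot: [-0.0, 0.727, 0.687, 0.0]
contact_force: [-0.2, 1.0, 0.1]
gripper_width: 0.72
grasp_force: 0.0
```

>>> send_rows:
  slide:
    - [0, 0, 0]
    - [0, 0, -5]
    - [0, 0, -20]
    - [0, 0, -45]
    - [0, 0, -75]
    - [0, 0, -105]
    - [0, 0, -125]
    - [0, 0, -125]
  roll: [0, 0, 0, 0, 0, 0, 0, 0]
  claw: [0.8, 0.8, 0.8, 0.8, 0.8, 0.8, 0.8, 0.8]

```text
t: 29.32
eef_pos: [0.5447, -0.2822, 0.2102]
tool_rot: [0.003, 0.727, 0.687, 0.002]
contact_force: [-0.3, -0.5, -0.6]
gripper_width: 0.797
grasp_force: 0.0
```

>>> send_rows:
  slide:
    - [37, -15, 0]
    - [74, -30, 0]
    - [111, -45, 0]
    - [148, -60, 0]
    - [185, -75, 0]
    - [222, -85, 0]
    - [259, -90, 0]
    - [280, -90, 0]
  roll: [0, 0, 0, 0, 0, 0, 0, 0]
  claw: [0.8, 0.8, 0.8, 0.8, 0.8, 0.8, 0.8, 0.8]

```text
t: 29.98
eef_pos: [0.4669, 0.0085, 0.2048]
tool_rot: [-0.001, 0.725, 0.688, 0.0]
contact_force: [-0.2, -0.5, -0.5]
gripper_width: 0.798
grasp_force: 0.0
```

```bash
python3 -c "
from h import *
S=bot.read_camera('scene')[:,:,::-1].copy();T=bot.read_camera('top')[:,:,::-1].copy();cv2.imwrite('pics/scene7.png',S);cv2.imwrite('pics/top7.png',T)
for k,im in((0,cv2.imread('pics/scene0.png')),(5,cv2.imread('pics/scene5.png')),(7,S)):
    im=im.astype(float)[128:158,176:200]; r=im[:,:,2]-im[:,:,:2].max(2)
    print(k,[(176+j,round(r[:,j].max()),128+int(r[:,j].argmax())) for j in range(10,20)])
print(bot.get_obs()['t'])
cv2.imwrite('pics/c7.png',cv2.resize(np.hstack([S[90:170,140:220],T[150:230,310:390]]),None,fx=5,fy=5,interpolation=2))"
```

```text
0 [(186, 54, 136), (187, 58, 137), (188, 62, 138), (189, 67, 139), (190, 49, 139), (191, 20, 139), (192, 7, 128), (193, 7, 130), (194, 7, 131), (195, 8, 132)]
5 [(186, 26, 139), (187, 44, 140), (188, 57, 141), (189, 65, 142), (190, 66, 143), (191, 42, 143), (192, 7, 129), (193, 7, 129), (194, 7, 130), (195, 7, 132)]
7 [(186, 28, 142), (187, 31, 143), (188, 47, 144), (189, 59, 145), (190, 70, 146), (191, 63, 146), (192, 29, 146), (193, 7, 129), (194, 7, 130), (195, 7, 135)]
30.0833
```

View pics/c7.png

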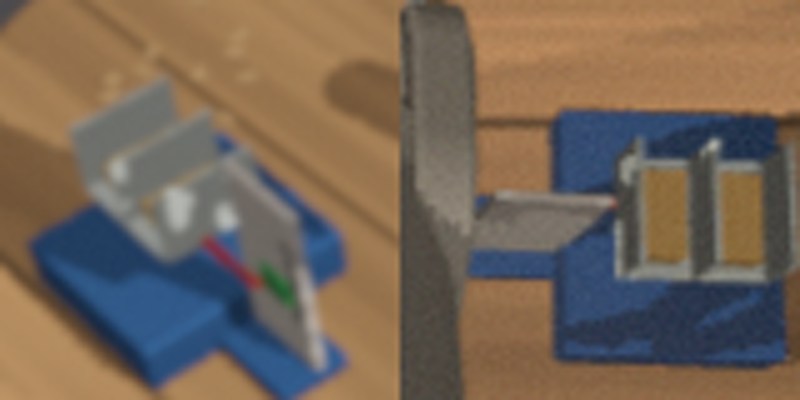

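Both blocks lie flat in bays a and b (top view (364,192) and (379,192)). The pointer tip, now at scene (192,147), lies level with the green band. It has sunk about 29 mm, against a measured band depth of about 31–33 mm, so it is well within ±9 mm. I'm handing in.

```bash
python3 -c "
from station import bot
print(bot.hand_in())"
```

```text
the job is handed in; nothing more can be done
None
```

I handed the job in at about 30 s, but no verdict came back: two brass blocks lie flat in the pan's bays, the third stays in the tray, and by my camera estimate the red pointer rests inside the green band.

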